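# Free the cooking ring for the wax pan

### The job

Slide the kettle along the glass off the double ring and leave it standing inside the empty single circle, then slide the wax saucepan along the glass onto the double ring so that it stands inside the inner line, and only once both pots are in place and let go turn the hob's dial clockwise to its stop. Slide the pots without lifting or tipping them and without knocking them together, and do not disturb the other things on the table.

Things in the scene. Friction and masses are not known exactly. Their poses are not given: they have to be found in the camera images.
- hob: Fixed table hob, 230 x 690 mm, 45 mm high, black glass top. Origin at the centre of its underside; the glass is 45 mm above. Its y axis runs along the row of three printed marks, x across it away from the robot, z up. In this frame the double ring is at y = +60 mm, the single circles at y = +240 and -120 mm (all x = 0), the dial at x = -30, y = -275 mm. Up to 0.1 rad from square to the robot.
- double_ring: The cooking ring: two concentric pale lines printed on the glass, outer line 184 mm across, inner line 160 mm outside and 154 mm inside; the middle one of the three marks. Only printed, no height. Origin at its centre on the glass. The kettle stands on it at the start.
- vacant_circle: The empty one of the two single circles printed on the glass, at one or the other end of the row, 180 mm from the double ring's centre; pale line 160 mm across outside, 154 mm inside. Only printed. Origin at its centre on the glass.
- pan_circle: The other single circle, same size, at the far end of the row, 180 mm from the double ring's centre; the saucepan stands on it at the start. Origin at its centre on the glass.
- kettle: Loose squat steel kettle, 0.45 to 0.8 kg. Foot 132 mm across, body 136 mm at widest, lid knob's top 64 mm up. Handle: straight black bar over the top along its x axis, 106 mm long, 16 wide, underside 87 and top 101 mm above the foot, on thin posts at x = +-46 mm. Spout reaches 90 mm out to +x, 62 mm high. Origin: centre of foot's underside, z up. x axis within 0.5 rad of the hob's x axis.
- kettle_handle (a point): Middle of the kettle's handle bar, 94 mm straight above the kettle's origin; same axes as the kettle (bar along x, grip across y).
- pan: Loose open aluminium saucepan, 0.4 to 0.7 kg, two cakes of wax fixed inside. Foot 120 mm across, rim 126 mm, 65 mm high, wall 4 mm. Long level handle along its -x axis, middle 55 mm above the foot: black grip 18 mm wide, 12 mm thick, from 77 to 177 mm from the pan's axis. Origin: centre of foot's underside, z up. Handle points towards the robot, within 0.4 rad of the hob's -x axis.
- pan_grip (a point): A point on the saucepan's handle, at the middle of its thickness, 110 mm from the pan's axis (x = -110, z = 55 mm in the pan's frame); same axes as the pan (handle along x, grip across y).
- dial (a joint): Angle of the hob's dial in rad: grows as it turns clockwise seen from above, from 0 to its stop at 1.4. It starts between 0 and 0.4 and stays where it is left (friction 0.03 N m).
- dial_grip (a point): Point on the dial's upright turning axis, 37 mm above the glass. Steel knob near the hob's right-hand (-y) end, with an upright grip bar across its top: 46 mm long, 14 mm wide, its sides from 14 to 44 mm above the glass. The bar lies along the hob's x axis at angle 0 (white mark on the end towards the robot) and turns with the dial. Round foot 72 mm across, 6 mm high.
- mug: White mug, 80 mm across, 90 mm high, standing beside the hob's left end; leave it. Origin at the centre of its underside.
- jar: Closed amber glass jar with paper label and steel cap, 70 mm across, 100 mm high, standing beside the hob's right end; leave it. Origin at the centre of its underside.
- tin: Flat closed steel tin, 80 mm across, 50 mm high, standing between the robot and the hob's left half; leave it. Origin at the centre of its underside.
- brush: Paint brush lying on the table between the robot and the hob's right half; leave it. Lies along its x axis; origin at its underside.
Not all that is in view belongs to the job. What is shaped like the kettle but purple is not meant.

How it is judged:
By the outcome, as a careful person would: the job done as asked, in the order asked, and still so for the second after the job is handed in, with the robot touching nothing.
It also fails if it takes over 72 s, if anything falls off the work surface, if the arm or the gripper's body presses on something with over 40 N, if the wrist force passes 120 N, or if a joint passes its speed limit or range.

### The arm

A 6-joint arm with a two-finger parallel gripper is mounted at the origin on the work surface. World frame = base frame: x ahead of the robot, y to its left, z up, the work surface at z = 0. Lengths are in m, angles in rad, forces in N, time in s.
With the tool pointing down it reaches from about 0.325 to 0.775 m from the base axis. Payload 5.5 kg.
Tool frame: the origin (TCP) lies between the finger pads; the fingertips stand 8 mm ahead of it and the grasp point (between the pads) lies 11 mm behind it (tcp_to_tips is the distance from the TCP to the fingertips, in m); z points along the fingers, y is the line along which they close (so a half turn about z gives the same grasp; the last joint's range is limited). The gripper opens to 88 mm and grips with 3 to 60 N. Pads are 20 mm wide; open, the fingers measure 115 mm over their backs; the gripper's body (75 mm by 178 mm) begins 61 mm behind the grasp point.
Start: joints at [-1.383, 0.091, 1.231, -0, 1.82, -0.057], TCP at [0.145, -0.582, 0.231] pointing down, gripper open.
Joint ranges: [-2.87, 2.87], [-0.86, 2.18], [0.17, 2.46], [-1.51, 4.65], [0.06, 2.69], [-2.65, 2.65]. Speed limits (rad/s): [2.57, 2.57, 3.01, 3.14, 3.14, 3.14].

### API

Orientations are given as a unit quaternion [w, x, y, z].
In Python, from bench import * gives the robot as it stands. Calls block until the motion is done:
- move_to(position, orientation): joint-space move of the TCP to a pose.
- move_l(position, speed=0.15, orientation=None): straight line of the TCP; orientation=None keeps the orientation; speed is the mean speed in m/s.
- movej(angles): joint-space move.
- gripper_open() and close(): open the fingers fully, or close them until they stop; the grip force is fixed at half the most.
- hold(seconds).
- inverse_kinematics(position, orientation): joint angles nearest the present ones, or None.
- state(): the state.
- get_image(name): name is "side" or "top" or "wrist"; returns a dict with "frame" (384x512x3 uint8, blue, green, red), "depth" (384x512 float32, m along the optical axis (not along the pixel's ray), 0 where there is no reading), "camera_matrix" (3x3 intrinsics, pixels), "view" (4x4, takes a point from world to camera coordinates). Camera axes: x right, y up, looking along -z (the intrinsics and any distortion apply to the point x, -y, -z); pixel columns grow to the right and rows downward; lengths in m; the calibration is good to about 2 mm. A picture is of the moment at which its call begins.
A pose or a line that the arm cannot do raises IKError and nothing moves.
- job_done(): hands the job in; it is judged then, once.
The state is a dict: "time": time; "joint_pos": joint angles; "dq": joint speeds; "joint_torque": joint torques, N m; "ee_pos": TCP position; "ee_rot": TCP orientation; "ft_force": force on the tool from outside, world axes, zero at the start; "moment": the same for the moment, N m; "finger_gap": finger opening in m; "finger_force": force on a finger pad.
Only numpy, scipy, OpenCV 4.12 (cv2) and the standard library are available. Lean on these libraries where they do the work, as an engineer would, in place of code of your own. Each camera call takes 0.05 s, during which the arm holds its last target. There are 200 camera calls.

## Working session

There is one attempt and no reset: what is moved stays moved. The work goes in short steps, each a Python script; the robot and the scene stay as the last script left them, time stands still between calls to the robot, and variables do not carry over. Pictures are saved under pics/ and viewed, at most 10 in all, crops included, and the job is handed in when it is done.

```bash
ls; mkdir -p pics
python3 - <<'E'
from bench import *
import cv2,numpy as np
for n in ["top","side"]:
    d=get_image(n); cv2.imwrite(f"pics/{n}0.png",d["frame"]); np.savez(f"{n}0.npz",**d)
    print(n,d["camera_matrix"].tolist(),np.round(d["view"],4).tolist(),[k for k in d])
s=state();print(s)
E
```

```text
pics
top [[397.549436484542, 0.0, 253.05160418228928], [0.0, 397.549436484542, 195.1718015361573], [0.0, 0.0, 1.0]] [[-0.0201, -0.9995, -0.0224, 0.0446], [0.9902, -0.023, 0.1375, -0.4639], [-0.138, -0.0194, 0.9902, -1.49], [0.0, 0.0, 0.0, 1.0]] ['frame', 'depth', 'camera_matrix', 'view']
side [[398.7396015228619, 0.0, 256.898958072313], [0.0, 398.7396015228619, 188.55891802526355], [0.0, 0.0, 1.0]] [[-0.6886, -0.7249, 0.0176, 0.3304], [0.5387, -0.4952, 0.6816, -0.3096], [-0.4853, 0.4788, 0.7316, -1.1734], [0.0, 0.0, 0.0, 1.0]] ['frame', 'depth', 'camera_matrix', 'view']
{'time': 0.1, 'joint_pos': array([-1.38270481e+00,  9.17783599e-02,  1.23175380e+00, -3.07930630e-05,
        1.81983622e+00, -5.67313788e-02]), 'dq': array([ 0.00132869, -0.00181043, -0.00258971, -0.00053259, -0.00162343,
       -0.00029118]), 'joint_torque': array([ 3.13058976e-03, -4.47860599e+01, -4.07568061e+01,  7.01267878e-02,
        2.84617319e-02, -1.10939625e-04]), 'ee_pos': array([ 0.14535147, -0.58185639,  0.22962967]), 'ee_rot': array([-8.84970091e-04,  9.92517140e-01,  1.22102160e-01, -7.31657752e-05]), 'ft_force': array([-0.22215427,  0.26012376,  0.12418574]), 'moment': array([-0.0453752 ,  0.01750276,  0.05867158]), 'finger_force': 0.0, 'finger_gap': 0.08800751968430544}
```

View pics/top0.png

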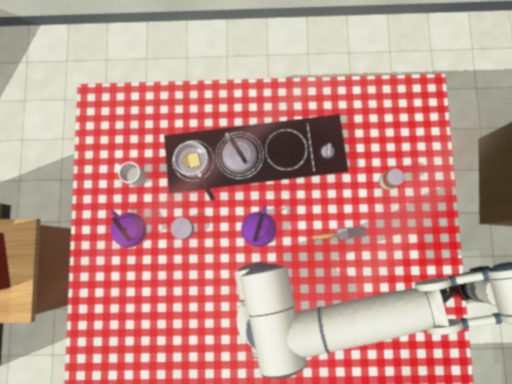

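View pics/side0.png

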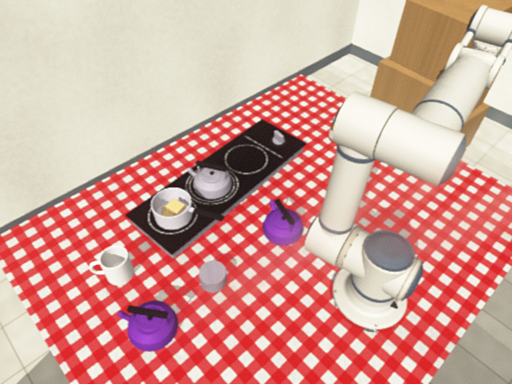

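The top view shows the pan at (193,160), the kettle on the double ring at (239,155), the vacant circle at (287,150) and the dial at (327,151). Purple decoys stand at (127,230) and (258,228). The side view agrees. Next I'll get positions from depth.

```bash
cat > h.py <<'E'
import numpy as np,cv2
def cloud(d):
    K,V,Z=d["camera_matrix"],d["view"],d["depth"]
    v,u=np.mgrid[:384,:512]
    c=np.stack([(u-K[0,2])/K[0,0]*Z,-(v-K[1,2])/K[1,1]*Z,-Z],-1)
    P=(c-V[:3,3])@V[:3,:3]; P[Z==0]=np.nan
    return P
def plane(d,uv,z):
    K,V=d["camera_matrix"],d["view"]
    uv=np.atleast_2d(uv).astype(float)
    r=np.c_[(uv[:,0]-K[0,2])/K[0,0],-(uv[:,1]-K[1,2])/K[1,1],-np.ones(len(uv))]@V[:3,:3]
    o=-V[:3,:3].T@V[:3,3]
    return o+r*((z-o[2])/r[:,2])[:,None]
def proj(d,P):
    K,V=d["camera_matrix"],d["view"]
    c=np.atleast_2d(P)@V[:3,:3].T+V[:3,3]
    return np.c_[K[0,2]-K[0,0]*c[:,0]/c[:,2],K[1,2]+K[1,1]*c[:,1]/c[:,2]]
def circ(p):
    A=np.c_[2*p,np.ones(len(p))];s=np.linalg.lstsq(A,(p**2).sum(1),rcond=None)[0]
    return s[:2],np.sqrt(s[2]+s[:2]@s[:2])
E
python3 - <<'E'
from h import *
for n in ["top","side"]:
    d=dict(np.load(n+"0.npz")); P=cloud(d); f=d["frame"].astype(int)
    m=(P[...,2]>.035)&(P[...,2]<.055)&(P[...,0]>.35)
    nl,L,st,_=cv2.connectedComponentsWithStats(m.astype(np.uint8)); k=1+np.argmax(st[1:,4])
    q=P[L==k]; r=cv2.minAreaRect(q[:,:2].astype(np.float32)); print(n,"hob",r,"z",np.median(q[:,2]))
    m=(P[...,2]>.06)&(P[...,0]>.3)&(P[...,0]<.9)&(np.abs(P[...,1])<.65)
    if n=="side": m&=np.mgrid[:384,:512][1]<330
    m2=(P[...,2]>.02)&(P[...,2]<.035)
    nl,L,st,_=cv2.connectedComponentsWithStats(m.astype(np.uint8))
    for k in range(1,nl):
        if st[k,4]>8:
            q=P[L==k];print(st[k].tolist(),"lo",np.round(np.percentile(q,2,0),3),"hi",np.round(np.percentile(q,98,0),3),"med",np.round(np.median(q,0),3),"col",np.median(f[L==k],0))
E
```

```text
top hob ((0.6265541911125183, 0.023069798946380615), (0.23337669670581818, 0.6913654208183289), 5.533420562744141) z 0.04626194213278294
[222, 133, 36, 40, 988] lo [0.553 0.023 0.064] hi [0.677 0.14  0.15 ] med [0.607 0.082 0.095] col [151.  145.5 156. ]
[174, 142, 42, 59, 499] lo [0.447 0.181 0.062] hi [0.656 0.32  0.115] med [0.573 0.24  0.104] col [132. 132. 145.]
[322, 144, 12, 14, 94] lo [ 0.601 -0.272  0.06 ] hi [ 0.644 -0.234  0.095] med [ 0.62  -0.25   0.081] col [160.  153.5 161. ]
[181, 152, 21, 17, 238] lo [0.569 0.229 0.066] hi [0.626 0.299 0.097] med [0.595 0.26  0.088] col [137. 187. 217.]
[116, 162, 27, 23, 199] lo [0.515 0.455 0.062] hi [0.592 0.547 0.095] med [0.559 0.503 0.082] col [160. 166. 175.]
[383, 169, 22, 20, 317] lo [ 0.479 -0.514  0.064] hi [ 0.54  -0.456  0.106] med [ 0.507 -0.481  0.099] col [176. 169. 188.]
[263, 207, 4, 3, 9] lo [ 0.408 -0.013  0.06 ] hi [ 0.415 -0.002  0.066] med [ 0.411 -0.01   0.062] col [163.  85. 143.]
[253, 214, 12, 24, 125] lo [ 0.303 -0.001  0.061] hi [0.384 0.037 0.107] med [0.341 0.014 0.102] col [80. 59. 89.]
[112, 217, 21, 
[... 465 characters left out ...]
. 151. 162.]
[187, 160, 44, 37, 1109] lo [0.555 0.042 0.062] hi [0.681 0.149 0.148] med [0.6   0.103 0.095] col [179. 173. 182.]
[150, 188, 74, 39, 1358] lo [0.455 0.191 0.063] hi [0.66  0.325 0.112] med [0.589 0.256 0.092] col [175. 203. 212.]
[270, 199, 22, 23, 177] lo [ 0.305 -0.005  0.06 ] hi [0.415 0.036 0.104] med [0.346 0.018 0.099] col [47. 43. 66.]
[89, 246, 41, 29, 470] lo [0.518 0.462 0.061] hi [0.595 0.553 0.092] med [0.564 0.502 0.078] col [230. 237. 241.]
[126, 305, 42, 17, 339] lo [0.303 0.487 0.062] hi [0.386 0.553 0.104] med [0.343 0.52  0.1  ] col [40. 37. 54.]
[118, 311, 5, 4, 12] lo [0.408 0.563 0.06 ] hi [0.415 0.572 0.063] med [0.411 0.568 0.062] col [164.   57.  145.5]
```

```bash
python3 - <<'E'
import cv2
a=cv2.imread("pics/top0.png")[100:260,100:410]
cv2.imwrite("pics/crop0.png",cv2.resize(a,None,fx=2.5,fy=2.5,interpolation=cv2.INTER_CUBIC))
E
cat >> h.py <<'E'
def bar(q):
    r=cv2.minAreaRect(q[:,:2].astype(np.float32)); b=cv2.boxPoints(r)
    e=max([(b[1]-b[0]),(b[2]-b[1])],key=np.linalg.norm)
    a=np.arctan2(e[1],e[0]); a=(a+np.pi/2)%np.pi-np.pi/2
    return np.round(r[0],4),np.round(sorted(r[1]),4),round(float(a),3)
def report(d):
    P=cloud(d); V=d["frame"].max(2); z=P[...,2]
    on=(P[...,0]>.36)&(P[...,0]<.78)
    k=on&(z>.13)&(z<.155)&(V<110)&(np.abs(P[...,1])<.25)
    if k.sum()>10: print("kettle bar",k.sum(),bar(P[k]))
    k=on&(z>.09)&(z<.115)&(V<110)&(P[...,1]>-.1)&(P[...,1]<.4)&(P[...,0]>.42)&(P[...,0]<.56)
    if k.sum()>10: print("pan grip",k.sum(),bar(P[k]))
    k=on&(z>.098)&(z<.12)&(V>110)&(P[...,1]>-.1)&(P[...,1]<.4)&(P[...,0]>.5)
    if k.sum()>20: print("pan rim rect",k.sum(),cv2.minEnclosingCircle(P[k][:,:2].astype(np.float32)))
    k=on&(z>.08)&(z<.097)&(P[...,1]>-.35)&(P[...,1]<-.18)
    if k.sum()>10: print("dial bar",k.sum(),bar(P[k]))
E
python3 - <<'E'
from h import *
for n in ["top","side"]: print(n); report(dict(np.load(n+"0.npz")))
d=dict(np.load("top0.npz"))
# hob marks: pale pixels on the glass
P=cloud(d);V=d["frame"].max(2)
for c in [(.622,.084),(.605,.263),(.640,-.095)]:
    r=np.hypot(P[...,0]-c[0],P[...,1]-c[1])
    k=(r>.065)&(r<.088)&(abs(P[...,2]-.046)<.006)&(V>70)
    for i in range(3):
        if i: k=k&(abs(np.hypot(P[...,0]-cc[0],P[...,1]-cc[1])-.0785)<.007)
        uv=np.argwhere(k)[:,::-1]; cc,R=circ(plane(d,uv,.045)[:,:2])
    print("circle",c,k.sum(),cc,R)
E
```

```text
top
kettle bar 86 (array([0.6158, 0.0832]), array([0.013, 0.106]), 0.516)
pan grip 88 (array([0.4821, 0.2011]), array([0.0183, 0.0824]), 0.443)
pan rim rect 479 ((0.5973314046859741, 0.17886702716350555), 0.1450396031141281)
dial bar 46 (array([ 0.6225, -0.2533]), array([0.0138, 0.0448]), -0.177)
side
kettle bar 168 (array([0.6175, 0.0856]), array([0.0217, 0.1036]), 0.526)
pan grip 185 (array([0.4877, 0.204 ]), array([0.0212, 0.0971]), 0.491)
pan rim rect 590 ((0.5948901176452637, 0.18964166939258575), 0.13743799924850464)
dial bar 41 (array([ 0.6245, -0.2486]), array([0.0173, 0.0457]), -0.152)
circle (0.622, 0.084) 402 [0.62212486 0.08399928] 0.07897975278592662
circle (0.605, 0.263) 370 [0.60753315 0.26610549] 0.07907687442406768
circle (0.64, -0.095) 404 [ 0.64038865 -0.09466018] 0.0789068143453296
```

View pics/crop0.png

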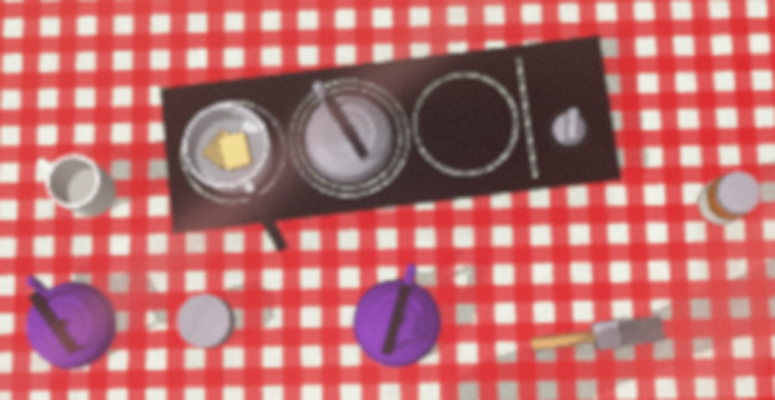

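The crop confirms the layout. All three circles fit at R≈79 mm, the kettle's yaw is about 0.52 and the dial is at about 0.26 rad. I'll move above the kettle and take a wrist picture.

```bash
cat >> h.py <<'E'
def Q(yaw): y=yaw+np.pi; return [0,float(np.cos(y/2)),float(np.sin(y/2)),0]
E
python3 - <<'E'
from bench import *
from h import *
move_to([.6167,.0844,.235],Q(.52))
s=state();print(s["time"],s["joint_pos"],s["ee_pos"],s["ft_force"])
d=get_image("wrist");cv2.imwrite("pics/w1.png",d["frame"]);np.savez("w1.npz",**d);report(d)
E
```

```text
2.975 [ 8.01734046e-02  1.53485398e-01  1.15555105e+00 -2.62570175e-04
  1.83255511e+00 -2.00922896e+00] [0.61680345 0.08358017 0.23500573] [-0.36424362  0.70049579  0.03288759]
kettle bar 2395 (array([0.6164, 0.0838]), array([0.0158, 0.1053]), 0.528)
pan grip 2721 (array([0.514 , 0.2287]), array([0.0457, 0.1723]), 0.788)
pan rim rect 4135 ((0.5931568145751953, 0.18241511285305023), 0.13677284121513367)
```

View pics/w1.png

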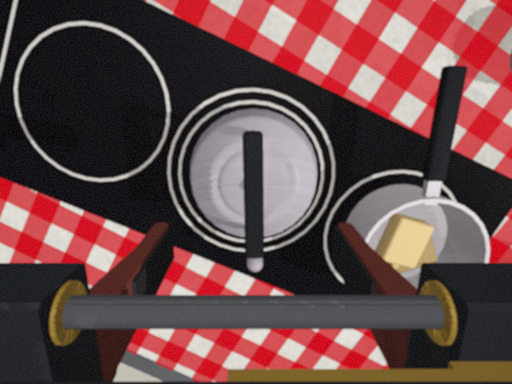

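The wrist view shows the handle bar at (253,195), square between the fingers, with the spout at (254,265). The vacant circle is at (92,100) and the pan grip at (445,130). I'll grasp and slide the kettle.

Run:
```python
from bench import *
from h import *
d=dict(np.load("w1.npz"));P=cloud(d);V=d["frame"].max(2)
c=np.array([.640,-.095])
for i in range(4):
    k=(abs(np.hypot(P[...,0]-c[0],P[...,1]-c[1])-.0785)<(.012 if i<2 else .006))&(abs(P[...,2]-.046)<.008)&(V>110)
    c,R=circ(plane(d,np.argwhere(k)[:,::-1],.045)[:,:2])
print("vacant",c,R,k.sum())
v,u=np.mgrid[:384,:512]
k=(u>420)&(u<470)&(v>60)&(v<185)&(V<90)&(P[...,2]>.085)&(P[...,2]<.12)
print("pan grip",bar(P[k]),np.median(P[k][:,2]))
q=Q(.528); k0=np.array([.6164,.0838])
move_l([*k0,.128],.12,q)
print("ft",state()["ft_force"])
close()
s=state();print(s["time"],s["finger_gap"],s["finger_force"],s["ft_force"],s["ee_pos"])
if s["finger_gap"]<.012: raise SystemExit
tgt=np.array([.6403,-.0947])*.5+c*.5
e=s["ee_pos"]; 
for f in (.5,1):
    p=k0+(tgt-k0)*f
    move_l([*p,.1275],.08); s=state(); print(s["time"],s["ee_pos"],s["ft_force"],s["finger_gap"])
```

```text
vacant [ 0.63852697 -0.09488369] 0.07806229319816291 2199
pan grip (array([0.4893, 0.2039]), array([0.0185, 0.1034]), 0.487) 0.10514851833605846
ft [0.73520756 0.55044457 0.68456611]
5.1667 0.0157360129387335 29.991821944713593 [-0.55431872  0.32517177  0.1875467 ] [0.61639594 0.08380696 0.12797882]
6.4417 [ 0.62812569 -0.00608067  0.12797672] [-0.36853361 -0.23034935  5.1769028 ] 0.015889465004153218
7.7167 [ 0.63966031 -0.09418895  0.12797938] [-0.27093506  3.74365119  6.00749945] 0.01539778939391015
```

Run:
```python
from bench import *
from h import *
gripper_open(); e=state()["ee_pos"]
move_l([e[0],e[1],.22],.15)
move_to([.5043,.2119,.22],Q(.485))
s=state();print(s["time"],s["joint_pos"],s["ee_pos"])
d=get_image("wrist");cv2.imwrite("pics/w2.png",d["frame"]);np.savez("w2.npz",**d)
t=get_image("top");np.savez("t2.npz",**t);report(t)
P=cloud(d);V=d["frame"].max(2)
k=(V<90)&(P[...,2]>.095)&(P[...,2]<.115)&(np.hypot(P[...,0]-.489,P[...,1]-.204)<.075)
print("pan grip",k.sum(),bar(P[k]))
for nm,dd in (("w",d),("t",t)):
  P=cloud(dd);V=dd["frame"].max(2)
  for c0,R0 in (((.622,.084),.0785),((.622,.084),.091)):
    c=np.array(c0)
    for i in range(4):
        k=(abs(np.hypot(P[...,0]-c[0],P[...,1]-c[1])-R0)<.006)&(abs(P[...,2]-.046)<.008)&(V>90)
        c,R=circ(plane(dd,np.argwhere(k)[:,::-1],.045)[:,:2])
    print(nm,"ring",c,R,k.sum())
```

```text
10.9333 [ 3.34297628e-01 -5.30219369e-02  1.39591693e+00 -4.57567552e-04
  1.79898129e+00 -1.72071708e+00] [0.50477045 0.2111553  0.21972192]
kettle bar 133 (array([ 0.6386, -0.0952]), array([0.0183, 0.105 ]), 0.515)
pan grip 64 (array([0.4819, 0.2023]), array([0.015 , 0.0745]), 0.456)
pan rim rect 165 ((0.5965883731842041, 0.0646592378616333), 0.18156492710113525)
dial bar 50 (array([ 0.6225, -0.253 ]), array([0.0142, 0.0433]), -0.129)
pan grip 2185 (array([0.4861, 0.2025]), array([0.0173, 0.0966]), 0.495)
w ring [0.62087564 0.08395064] 0.07808524133836747 1529
w ring [0.62061426 0.08407177] 0.08989460823338342 1799
t ring [0.62297216 0.08347856] 0.07891445701650403 314
t ring [0.62312547 0.08403375] 0.09062275665127205 310
```

View pics/w2.png

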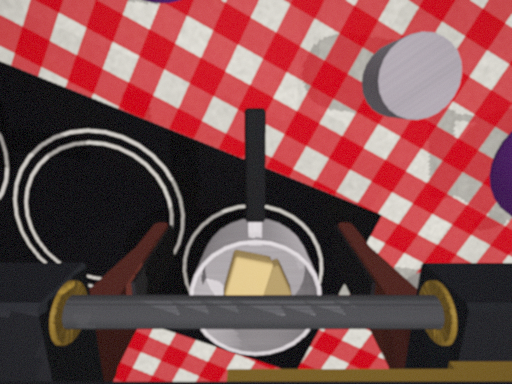

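The wrist view shows the pan grip aligned at (255,165), the pan rim centre near (255,297), the double ring bare at left and the tin clear at (415,75). I'll grasp and slide the pan.

Run:
```python
from bench import *
from h import *
d=dict(np.load("w2.npz")); r=plane(d,(255,297),.11)[0]; print("rim c",r)
ax=np.array([.4875+.127*np.cos(.488),.2032+.127*np.sin(.488)]); ax=.5*ax+.5*r[:2]; print("axis",ax)
g=np.array([.5028,.2112])
move_l([*g,.089],.12,Q(.488)); print("ft",state()["ft_force"])
close(); s=state();print(s["time"],s["finger_gap"],s["finger_force"],s["ft_force"],s["ee_pos"])
if s["finger_gap"]<.013: raise SystemExit
dl=np.array([.6218,.084])-ax; print("delta",dl)
for f in (.33,.67,1):
    move_l([*(g+dl*f),.0888],.07); s=state(); print(s["time"],s["ee_pos"],s["ft_force"],s["moment"],s["finger_gap"])
t=get_image("top");cv2.imwrite("pics/t3.png",cv2.resize(t["frame"][100:260,100:410],None,fx=2.5,fy=2.5,interpolation=cv2.INTER_CUBIC))
w=get_image("wrist");cv2.imwrite("pics/w3.png",w["frame"]);np.savez("w3.npz",**w);np.savez("t3.npz",**t);report(t)
```

```text
rim c [0.59455995 0.26077442 0.11      ]
axis [0.59711777 0.26175984]
ft [-0.49077939  0.318357    0.12072138]
13.35 0.01795562674227622 30.000655353069305 [-0.32822665  0.05436052 -0.56306967] [0.50274348 0.21123053 0.08895494]
delta [ 0.02468223 -0.17775984]
14.35 [0.51102254 0.15188677 0.08899067] [-0.39392097 -2.24806807  2.69850949] [-0.20864313  0.09198522 -0.02423742] 0.018025718680566648
15.375 [0.51944365 0.09131472 0.08895843] [-1.40399376 -1.06319084  2.84554724] [-0.14203682 -0.08128197  0.0447708 ] 0.01774716744319913
16.375 [0.527576   0.03266536 0.08894091] [-0.51366001 -0.73272858  3.21976759] [-0.01269467 -0.12610635 -0.00100659] 0.01731747346415303
kettle bar 126 (array([ 0.6385, -0.0941]), array([0.0166, 0.1045]), 0.545)
pan grip 45 (array([0.4916, 0.0131]), array([0.0149, 0.0452]), 0.439)
pan rim rect 249 ((0.6381212472915649, 0.020222146064043045), 0.1268419474363327)
dial bar 48 (array([ 0.6223, -0.253 ]), array([0.0137, 0.0457]), -0.151)
```

View pics/w3.png

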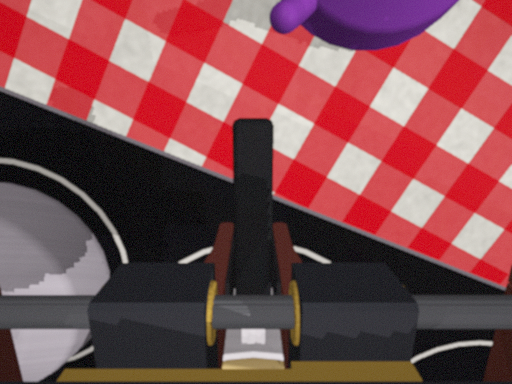

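View pics/t3.png

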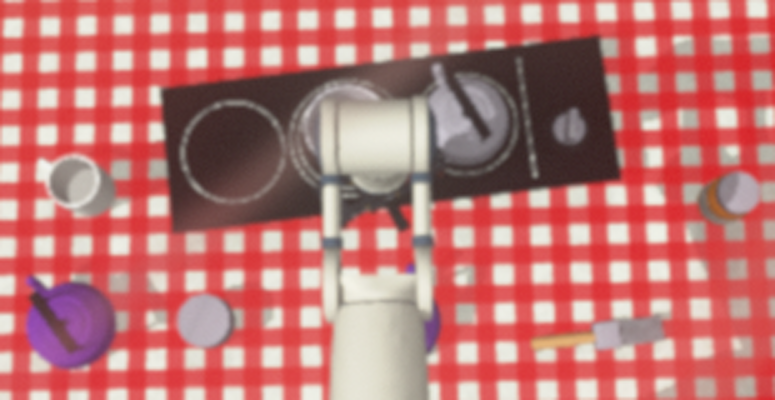

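The pan appears to be on the ring, partly hidden by the arm, and the kettle sits in its circle. I'll release, clear out to above the dial and check.

Run:
```python
from bench import *
from h import *
gripper_open(); e=state()["ee_pos"]
move_l([e[0],e[1],.22],.15)
w=get_image("wrist");np.savez("w4.npz",**w)
move_to([.6235,-.2525,.20],Q(-.16))
s=state();print(s["time"],s["joint_pos"],s["ee_pos"])
t=get_image("top");np.savez("t4.npz",**t);report(t)
d=get_image("wrist");np.savez("w5.npz",**d);report(d)
sd=get_image("side")
a=t["frame"][110:200,160:360]; b=cv2.resize(w["frame"],(400,300))
im=np.zeros((560,800,3),np.uint8); im[:260,:578]=cv2.resize(a,(578,260),interpolation=cv2.INTER_CUBIC)
im[260:560,:400]=b; im[260:560,400:]=cv2.resize(sd["frame"],(400,300))
cv2.imwrite("pics/c4.png",im)
for nm,dd in (("w",w),("t",t)):
  P=cloud(dd)
  # pan rim: highest edge points near the ring
  k=(P[...,2]>.100)&(P[...,2]<.118)&(abs(np.hypot(P[...,0]-.622,P[...,1]-.084)-.062)<.012)&(P[...,0]>.57)
  c=np.array([.622,.084])
  for i in range(4):
    c,R=circ(P[k][:,:2]); k=(P[...,2]>.104)&(P[...,2]<.118)&(abs(np.hypot(P[...,0]-c[0],P[...,1]-c[1])-.061)<.006)
  print(nm,"pan rim",c,R,k.sum())
```

```text
19.8667 [-4.33730135e-01  2.86365134e-01  1.06466612e+00  6.08906530e-04
  1.79022856e+00 -1.84635081e+00] [ 0.62374374 -0.25118978  0.20046644]
kettle bar 119 (array([ 0.6381, -0.0939]), array([0.0156, 0.1052]), 0.525)
pan grip 113 (array([0.5116, 0.024 ]), array([0.0178, 0.0938]), 0.495)
pan rim rect 366 ((0.6352530121803284, 0.020449096336960793), 0.1261340081691742)
dial bar 48 (array([ 0.6219, -0.2531]), array([0.0143, 0.0457]), -0.196)
kettle bar 3655 (array([ 0.6389, -0.0956]), array([0.016 , 0.1038]), 0.533)
pan rim rect 1106 ((0.660732626914978, -0.06828102469444275), 0.058105189353227615)
dial bar 809 (array([ 0.6236, -0.2529]), array([0.014 , 0.0449]), -0.119)
w pan rim [0.62303846 0.08326757] 0.060482455135456935 1744
t pan rim [0.62228093 0.08288022] 0.0603654352361448 142
```

View pics/c4.png

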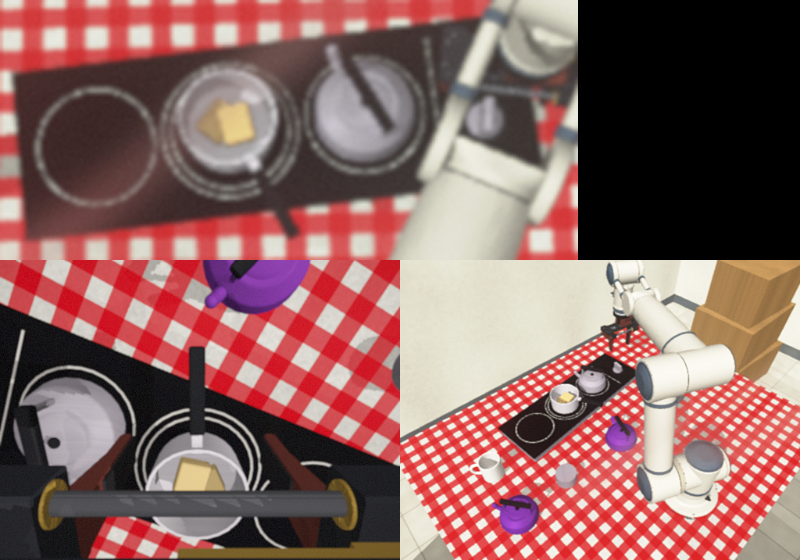

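Both pots stand centred within about 1 mm of their marks: pan (0.623,0.083), kettle (0.639,−0.095). Nothing else has moved. Next I'll turn the dial in small steps to its stop.

Run:
```python
from bench import *
from h import *
c=[.6242,-.2526]; y0=-.14
move_l([*c,.071],.12,Q(y0)); print("ft",state()["ft_force"])
close(); s=state();print(s["time"],s["finger_gap"],s["finger_force"],s["ft_force"],s["moment"])
if not .011<s["finger_gap"]<.018: raise SystemExit
for y in list(np.arange(y0-.2,-1.24,-.2))+[-1.27,-1.31,-1.34,-1.37]:
    move_to([*c,.071],Q(y)); s=state(); r=s["ee_rot"]
    yaw=2*np.arctan2(r[2],r[1])-np.pi
    print(round(s["time"],2),"cmd",round(y,3),"yaw",round((yaw+np.pi)%(2*np.pi)-np.pi,3),s["ft_force"].round(1),s["moment"].round(3),round(s["finger_gap"],4))
    if abs(s["moment"][2])>.8: break
```

```text
ft [ 0.57743969  1.0402644  -0.71346382]
22.3667 0.013819067491124425 29.997482299804688 [0.56062029 1.89774064 0.07217571] [ 0.25752937 -0.13643586 -0.03587309]
22.68 cmd -0.34 yaw -0.336 [1.1 2.1 0.2] [ 0.312 -0.152 -0.003] 0.014
22.98 cmd -0.54 yaw -0.533 [0.5 3.5 0.7] [ 0.503 -0.287 -0.023] 0.0137
23.29 cmd -0.74 yaw -0.732 [0.4 4.3 0. ] [ 0.713 -0.242 -0.041] 0.0135
23.6 cmd -0.94 yaw -0.932 [1.3 4.3 0.1] [ 0.87  -0.412 -0.028] 0.0138
23.91 cmd -1.14 yaw -1.132 [1.7 5.2 0.5] [ 0.828 -0.379 -0.008] 0.0141
24.16 cmd -1.27 yaw -1.262 [2.5 5.5 0.3] [ 0.845 -0.417  0.001] 0.0138
24.41 cmd -1.31 yaw -1.301 [2.  5.4 0.4] [ 0.923 -0.434 -0.025] 0.0137
24.66 cmd -1.34 yaw -1.33 [1.6 4.7 0.5] [ 0.797 -0.353  0.664] 0.0142
24.91 cmd -1.37 yaw -1.362 [2.8 4.5 0.1] [ 0.772 -0.453  0.791] 0.0146
```

The stop was felt at a yaw of about −1.31, where the moment rose to 0.7–0.8 N·m. I'll release, retreat and verify.

Run:
```python
from bench import *
from h import *
gripper_open(); e=state()["ee_pos"]
move_l([e[0],e[1],.20],.12)
d=get_image("wrist"); P=cloud(d)
k=(P[...,2]>.08)&(P[...,2]<.097)&(np.hypot(P[...,0]-.624,P[...,1]+.2525)<.04)
b=bar(P[k]); print("dial bar",b,"hob yaw .0975 -> angle",.0975-b[2])
move_to([.40,-.36,.26],Q(-1.0))
t=get_image("top");report(t);s=state();print(s["time"],s["ft_force"])
im=np.zeros((560,800,3),np.uint8); im[:300,:400]=cv2.resize(d["frame"],(400,300)); im[:300,400:]=cv2.resize(get_image("side")["frame"],(400,300))
im[300:,:750]=cv2.resize(t["frame"][110:214,100:400],(750,260)); cv2.imwrite("pics/c5.png",im)
```

```text
dial bar (array([ 0.6237, -0.2525]), array([0.014 , 0.0451]), -1.301) hob yaw .0975 -> angle 1.3984999999999999
kettle bar 120 (array([ 0.6385, -0.0951]), array([0.0166, 0.1048]), 0.548)
pan grip 108 (array([0.5118, 0.0238]), array([0.0175, 0.093 ]), 0.495)
pan rim rect 351 ((0.6360961198806763, 0.01975414529442787), 0.1269112229347229)
dial bar 50 (array([ 0.6225, -0.2532]), array([0.0142, 0.0448]), -1.286)
28.4333 [-0.69005001 -0.80891484  0.01641616]
```

View pics/c5.png

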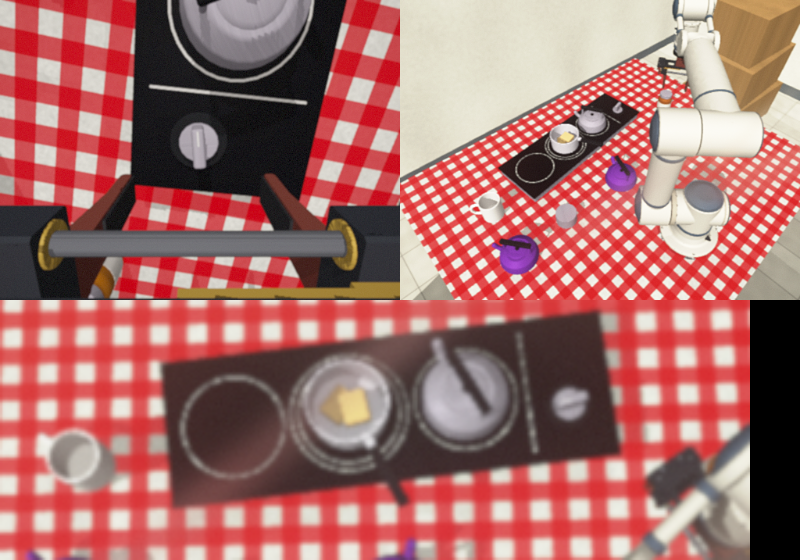

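The dial is at 1.40 rad with its bar at (198,145), the pan is inside the inner ring at (347,405), the kettle is inside the single circle at (465,400), and the arm is clear.

```bash
python3 -c "
from bench import *
print(job_done())"
```

```text
the job is handed in; nothing more can be done
None
```

The job is handed in after about 28 s of robot time: the kettle stands in the vacant circle, the saucepan stands inside the inner line of the double ring, and the dial was then turned to its stop (measured at about 1.40 rad), with the arm clear and nothing else on the table seen to have moved.

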